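Raise a sunken sweep plate with its lifter and stand it on the leaning stand

TASK

The steel sweep plate with the stepped, narrow top is sunk in one slot of the timber rack, where fingers cannot take it: press that slot's lifter lever down with the fingers, without forcing it, so that the plate slides up and stays up by itself, then take its top edge and draw it up out of the slot. Set it down gently, narrow end up, in the middle of the leaning stand, its foot on the ledge behind the lip and its face leaning on the sloping back board, and let go. Leave the two square plates in their slots, and do not disturb the tray, the brush and the pot.

Things in the scene. Friction and masses are not known exactly. Their poses are not given: they have to be found in the camera images.
- sweep: The wanted plate: flat grey steel, 6 mm thick (its y), about 0.3 kg, upright. Outline from the foot up: 90 mm wide (x) to height 62, 68 mm wide to 72, 45 mm wide to its top at 95 mm: the narrow stepped end is up. Origin: middle of its lower edge; z points to the narrow end. At the start its top is 4 mm below the rack's top
- blank1: A square-cornered steel plate, 90 mm wide (x), 6 mm thick (y), 95 mm high, in another slot of the rack; origin in the middle of its lower edge. Stays there
- blank2: A second plate like blank1, in the remaining slot. Stays there
- rack: Fixed timber block 120 (x) by 190 (y) by 117 mm high; origin at the centre of its underside. Three upright slots along its x, 9.5 mm wide, 94 long, at y = -60, 0 and +60 mm, floors 18 mm up. Each has a steel lifter lever in front (-x side) on a stiff pivot that stays where it is left. Which plate is in which slot varies
- pad0 (a point): Middle of the top of the pressing pad (44 by 30 mm) of the lever of the slot at rack y = -60 mm. Pivot 72 mm in front of the rack's centre, 13 mm up; the pad is 90 mm from it, away from the rack, and starts 66 mm up. Pressing it down about 45 mm to its stop takes 8 to 15 N and slides that slot's plate up by about 36 mm
- pad1 (a point): The same point of the lever of the slot at rack y = 0
- pad2 (a point): The same point of the lever of the slot at rack y = +60 mm
- lift0 (a joint): Angle of the lever of pad0: 0 up (as at the start), 0.55 fully pressed, the plate then stands about 32 mm above the rack's top
- lift1 (a joint): The same for the lever of pad1
- lift2 (a joint): The same for the lever of pad2
- stand: Fixed wooden leaning stand, 140 mm wide (y), origin at its underside. Ledge top 20 mm up; in front a lip from x = -16 to -8 mm rises 12 mm above it; the back board starts on the ledge at x = 8 mm and slopes back (to +x) 0.31 rad from vertical, 60 mm long. The plate's wide face goes against the board, its width along y, its foot centre near x = 0, y = 0
- tray: Open tray 100 by 160 by 55 mm with small cast spouts, origin at its underside; bystander
- brush: Hand brush 170 mm long lying along its x; bystander
- pot: Iron cup, 70 mm across, 75 mm high, origin at its underside; bystander
Things that resemble listed ones, but are neither listed nor needed, are in the scene too. Leave any pink look-alike of the blank1 alone. What is shaped like the sweep but turquoise is not meant.

How it is judged:
By the outcome, as a careful person would: the job done as asked, in the order asked, and still so for the second after the job is handed in, with the robot touching nothing.
It also fails if it takes over 54 s, if anything falls off the work surface, if the arm or the gripper's body presses on something with over 40 N, if the wrist force passes 120 N, or if a joint passes its speed limit or range.

ROBOT

A 7-joint arm with a two-finger parallel gripper is mounted at the origin on the work surface. World frame = base frame: x ahead of the robot, y to its left, z up, the work surface at z = 0. Lengths are in m, angles in rad, forces in N, time in s.
With the tool pointing down it reaches from about 0.375 to 0.925 m from the base axis. Payload 3.1 kg.
Tool frame: the origin (TCP) lies between the finger pads; the fingertips stand 19 mm ahead of it and the grasp point (between the pads) is the TCP; z points along the fingers, y is the direction in which the jaws open and shut (so a half turn about z gives the same grasp; the last joint's range is limited). The gripper opens to 85 mm and grips with 20 to 120 N. Pads are 22 mm wide; open, the fingers measure 114 mm over their backs; the gripper's body (76 mm by 85 mm) begins 54 mm behind the grasp point. The pads swing forward as they close: fully open they stand 13 mm farther back than shut.
Start: joints at [1.019, 0.383, 0.044, 1.598, -0.018, 1.161, -0.05], TCP at [0.285, -0.584, 0.25] pointing down, gripper open.
Joint ranges: [-2.61, 2.61], [-0.41, 2.15], [-1.48, 1.57], [0, 2.5], [-1.57, 4.71], [0.05, 1.97], [-2.85, 2.85]. Speed limits (rad/s): [2.79, 2.79, 3.14, 3.14, 3.14, 3.14, 3.14].

INTERFACE

Orientations are given as a unit quaternion [x, y, z, w].
In Python, from bench import move_ptp, movel, move_j, move_gripper, pause, inverse_kinematics, read_camera, camera_params, MotionError, sign_off, look_for, tip_of, read_time_s, read_qpos, read_joint_vel, read_effort, read_eef_pos, read_tcp_rot, read_ft_force, read_ft_torque, read_finger_gap gives the robot as it stands. Calls block until the motion is done:
- move_ptp(position, orientation): joint-space move of the TCP to a pose.
- movel(position, orientation=None, speed=0.15): straight line of the TCP; orientation=None keeps the orientation; speed is the mean speed in m/s.
- move_j(angles): joint-space move.
- move_gripper(opening, effort=None): finger opening in m; effort is the grip in N (None keeps the last); returns when the fingers have stopped.
- pause(seconds).
- inverse_kinematics(position, orientation): joint angles nearest the present ones, or None.
- read_camera(name): name is "scene" or "top"; returns the picture (400x640x3 uint8, red, green, blue); there is no depth.
- camera_params(name): a dict with "K" (3x3 intrinsics, pixels), "camera_from_world" (4x4, takes a point from world to camera coordinates). Camera axes: x right, y down, z forward; pixel columns grow to the right and rows downward; lengths in m; the calibration is good to about 2 mm. A picture is of the moment at which its call begins. camera_params takes no time and is no camera call.
A pose or a line that the arm cannot do raises MotionError and nothing moves.
- sign_off(): hands the job in, once; it reports no verdict.
Trained networks look in the newest picture that a camera, given by its name, has taken for a name from the list of things; names that differ only in an ending like _2 or _b are one class to them, and where a whole thing is asked for, a point or a joint stands for the part that bears it (a point fixed in the world has none). Each returns a list of dicts, best first, with "confidence" (0 to 1); they miss things now and then, are a little off and sometimes report something else, mostly with a low value. They report only what shows in the picture. A call takes as long as a camera call. They do not tell look-alikes from the thing itself.
- look_for(camera, name): "at" ([column, row] in pixels, amid what is visible of it).
- tip_of(camera, name): "at" ([column, row] in pixels: a listed point, or the origin of a listed thing).
Readings, each from a call of its own:
- read_time_s(): time.
- read_qpos(): joint angles.
- read_joint_vel(): joint speeds.
- read_effort(): joint torques, N m.
- read_eef_pos(): TCP position.
- read_tcp_rot(): TCP orientation.
- read_ft_force(): force on the tool from outside, world axes, zero at the start.
- read_ft_torque(): the same for the moment, N m.
- read_finger_gap(): finger opening in m.
Only numpy, scipy, OpenCV 4.12 (cv2) and the standard library are available. Lean on these libraries where they do the work, as an engineer would, in place of code of your own. Each camera call takes 0.05 s, during which the arm holds its last target.

## Working session

There is one attempt and no reset: what is moved stays moved. The work goes in short steps, each a Python script; the robot and the scene stay as the last script left them, time stands still between calls to the robot, and variables do not carry over. Pictures are saved under pics/ and viewed, and the job is handed in when it is done.

```bash
ls; mkdir -p pics; python3 - <<'E'
from bench import *
import cv2,numpy as np
for c in("scene","top"):
    im=read_camera(c); cv2.imwrite(f"pics/{c}0.png",im[:,:,::-1])
    p=camera_params(c); print(c,np.round(p["K"],1).tolist(),np.round(p["camera_from_world"],3).tolist())
    for n in("sweep","blank1","rack","pad0","pad1","pad2","stand","tray","brush","pot"):
        print(n,[(np.round(d["at"]).tolist(),round(d["confidence"],2)) for d in look_for(c,n)][:4],[(np.round(d["at"],1).tolist(),round(d["confidence"],2)) for d in tip_of(c,n)][:4])
print(read_time_s())
E
```

```text
pics
scene [[410.8, 0.0, 324.3], [0.0, 410.8, 196.2], [0.0, 0.0, 1.0]] [[-0.857, 0.516, -0.016, 0.558], [0.415, 0.671, -0.615, -0.174], [-0.306, -0.533, -0.789, 1.253], [0.0, 0.0, 0.0, 1.0]]
sweep [([278.0, 121.0], 0.89)] [([280.7, 135.8], 0.74)]
blank1 [([233.0, 165.0], 0.59)] [([236.3, 174.5], 0.78)]
rack [([302.0, 165.0], 0.72), ([339.0, 144.0], 0.67)] [([298.8, 184.0], 0.77)]
pad0 [([342.0, 144.0], 0.67), ([351.0, 159.0], 0.63), ([326.0, 137.0], 0.58)] [([342.1, 144.0], 0.73), ([352.5, 154.4], 0.69), ([323.7, 135.4], 0.48)]
pad1 [([342.0, 144.0], 0.67), ([351.0, 159.0], 0.63), ([326.0, 137.0], 0.58)] [([342.1, 144.0], 0.73), ([352.5, 154.4], 0.69), ([323.7, 135.4], 0.48)]
pad2 [([342.0, 144.0], 0.67), ([351.0, 159.0], 0.63), ([326.0, 137.0], 0.58)] [([342.1, 144.0], 0.73), ([352.5, 154.4], 0.69), ([323.7, 135.4], 0.48)]
stand [([383.0, 298.0], 0.7)] [([387.1, 292.4], 0.56)]
tray [([273.0, 240.0], 0.95)] [([273.0, 244.4], 0.8)]
brush [([384.0, 203.0], 0.95), ([333.0, 223.0], 0.43)] [([393.7, 203.6], 0.66)]
pot [([334.0, 220.0], 0.78)] [([332.1, 232.4], 0.55)]
top [[438.9, 0.0, 317
[... 538 characters left out ...]
, 0.88), ([374.0, 265.0], 0.8), ([406.0, 267.0], 0.63)] [([376.2, 265.3], 0.8), ([406.4, 268.6], 0.64), ([347.3, 272.8], 0.58)]
pad1 [([348.0, 270.0], 0.88), ([374.0, 265.0], 0.8), ([406.0, 267.0], 0.63)] [([376.2, 265.3], 0.8), ([406.4, 268.6], 0.64), ([347.3, 272.8], 0.58)]
pad2 [([348.0, 270.0], 0.88), ([374.0, 265.0], 0.8), ([406.0, 267.0], 0.63)] [([376.2, 265.3], 0.8), ([406.4, 268.6], 0.64), ([347.3, 272.8], 0.58)]
stand [([183.0, 202.0], 0.84), ([377.0, 194.0], 0.43), ([348.0, 267.0], 0.28)] []
tray [([299.0, 135.0], 0.67), ([379.0, 270.0], 0.62)] [([303.4, 139.1], 0.92)]
brush [([279.0, 275.0], 0.55)] [([276.1, 281.6], 0.84)]
pot [([277.0, 197.0], 0.87)] [([280.4, 198.3], 0.64)]
2.1
```

View pics/top0.png

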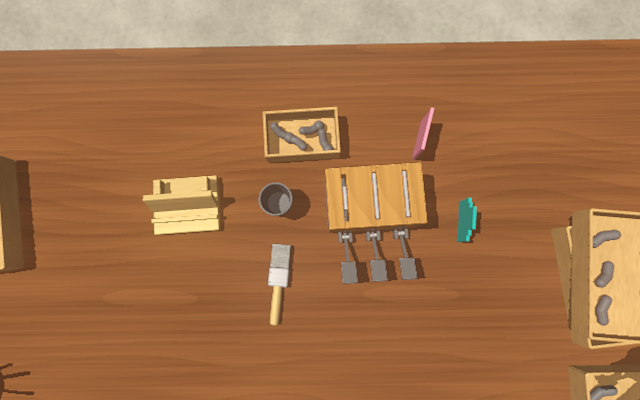

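View pics/scene0.png

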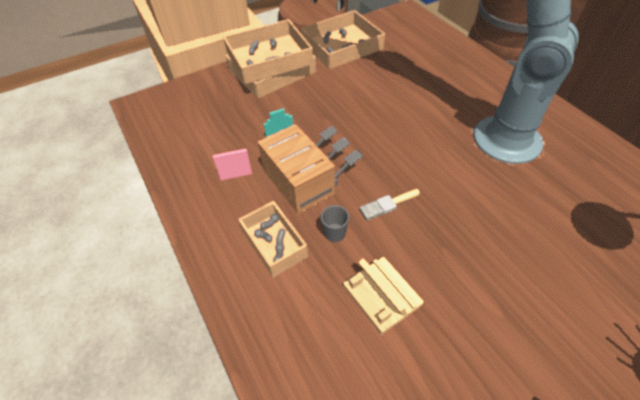

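```bash
python3 - <<'E'
import cv2
a=cv2.imread("pics/top0.png")[150:300,310:450]; cv2.imwrite("pics/topcrop.png",cv2.resize(a,None,fx=4,fy=4,interpolation=cv2.INTER_CUBIC)[:600])
a=cv2.imread("pics/top0.png")[150:260,130:240]; cv2.imwrite("pics/standcrop.png",cv2.resize(a,None,fx=5,fy=5,interpolation=cv2.INTER_CUBIC))
a=cv2.imread("pics/scene0.png")[90:220,220:380]; cv2.imwrite("pics/scrop.png",cv2.resize(a,None,fx=4.5,fy=4.5,interpolation=cv2.INTER_CUBIC))
E
```

```text
(no output)
```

View pics/topcrop.png

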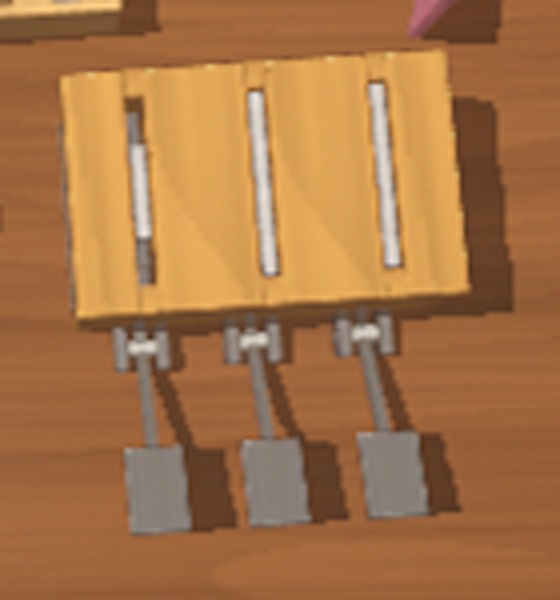

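View pics/scrop.png

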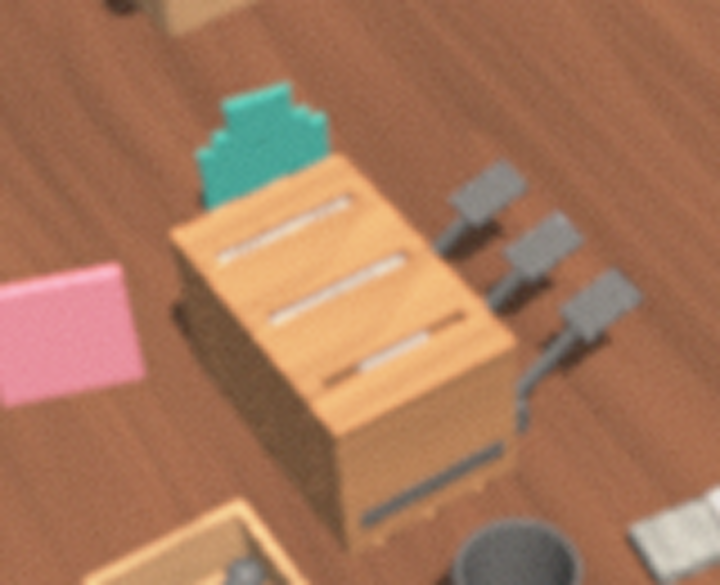

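View pics/standcrop.png

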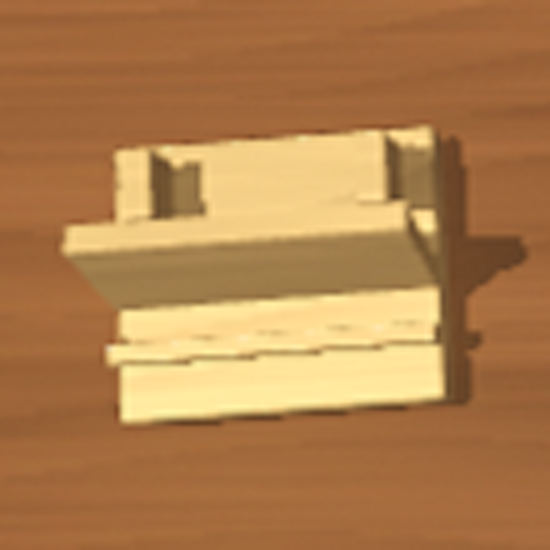

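Candidates for the sweep, in the top view:
- Grey stepped plate in the left slot (344,199).
- Turquoise look-alike (465,222), excluded by colour.
- Full-length blanks in the slots at (376,195) and (406,193).
- Pink square plate (426,138).

In the crop, only the left slot's plate is narrow in the middle with darker, lower shoulders. That makes it the sweep. Image left is +y, so its lever is pad2, at about (348,271). Next I'll fit the poses.

```bash
cat > h.py <<'E'
import numpy as np,cv2
from bench import camera_params
from scipy.optimize import least_squares
P={c:camera_params(c) for c in("scene","top")}
def proj(c,X):
    X=np.atleast_2d(X);K=np.array(P[c]["K"]);T=np.array(P[c]["camera_from_world"])
    Y=X@T[:3,:3].T+T[:3,3];Y=Y@K.T;return Y[:,:2]/Y[:,2:]
def back(c,uv,z):
    K=np.array(P[c]["K"]);T=np.array(P[c]["camera_from_world"]);R=T[:3,:3]
    o=-R.T@T[:3,3];d=R.T@np.linalg.solve(K,[uv[0],uv[1],1]);return o+d*(z-o[2])/d[2]
def w(p,L):
    L=np.atleast_2d(np.array(L,float));c,s=np.cos(p[2]),np.sin(p[2]);R=np.array([[c,-s,0],[s,c,0],[0,0,1]])
    return L@R.T+[p[0],p[1],0]
def fit(obs,p0):
    f=lambda p:np.concatenate([(proj(c,w(p,l))[0]-uv) for c,l,uv in obs])
    r=least_squares(f,p0,loss="soft_l1");return r.x,np.round(f(r.x).reshape(-1,2),1)
E
python3 - <<'E'
from h import *
t=lambda u,v:np.array([310+u/4-.4,150+v/4-.4]); s=lambda u,v:np.array([220+u/4.5-.4,90+v/4.5-.4]); st=lambda u,v:np.array([130+u/5-.4,150+v/5-.4])
for z in(.117,):
    for uv in((62,75),(445,50),(468,290),(80,318)): print(back("top",t(*uv),z).round(4))
top=[("top",[.06,.095,.117],t(62,75)),("top",[.06,-.095,.117],t(445,50)),("top",[-.06,-.095,.117],t(468,290)),("top",[-.06,.095,.117],t(80,318))]
sc=[("scene",[.06,.095,.117],s(340,435)),("scene",[.06,-.095,.117],s(170,235)),("scene",[-.06,-.095,.117],s(340,155)),("scene",[-.06,.095,.117],s(515,345))]
for o in(top,sc,top+sc):
    p,r=fit(o,[.55,-.2,0]);print("rack",p.round(4),r.tolist())
for y in(-.06,0,.06):
    L=[-.072-.09*np.cos(.63),y,.066];print("pad",y,w(p,L).round(4),proj("top",w(p,L)).round(1),proj("scene",w(p,L)).round(1))
print("slot2 sweep top ends",(proj("top",w(p,[[-.0225,.06,.113],[.0225,.06,.113]]))),"obs",t(143,238),t(138,145))
# stand: corners from top crop
for n,uv,z in(("lipL",(106,352),.032),("lipR",(440,330),.032),("ledgeboardL",(120,308),.02),("ledgeboardR",(440,288),.02),("boardtopL",(62,250),.077),("boardtopR",(408,228),.077),("baseFL",(120,422),.0),("baseFR",(445,400),.0)):
    print(n,back("top",st(*uv),z).round(4))
E
```

```text
[ 0.6797 -0.0918  0.117 ]
[ 0.6889 -0.2807  0.117 ]
[ 0.5703 -0.2863  0.117 ]
[ 0.5598 -0.0984  0.117 ]
rack [ 0.6247 -0.1893  0.0521] [[-0.3, -0.0], [0.2, -0.3], [0.5, 0.3], [-0.4, 0.0]]
rack [ 0.6263 -0.1864  0.0575] [[-0.6, 0.6], [-0.3, -0.1], [0.1, -0.0], [0.8, -0.6]]
rack [ 0.6251 -0.1887  0.0538] [[-0.6, -0.1], [-0.2, -0.6], [0.3, 0.0], [-0.7, -0.1], [-0.8, -0.3], [-0.1, -0.9], [0.3, -0.7], [0.7, -1.2]]
pad -0.06 [[ 0.4838 -0.2564  0.066 ]] [[407.9 267. ]] [[327.9 131.9]]
pad 0 [[ 0.4806 -0.1965  0.066 ]] [[378.3 269.1]] [[340. 144.]]
pad 0.06 [[ 0.4773 -0.1366  0.066 ]] [[348.8 271.2]] [[352.6 156.7]]
slot2 sweep top ends [[345.3482612  208.75516681]
 [343.56773901 186.08750882]] obs [345.35 209.1 ] [344.1  185.85]
lipL [0.5911 0.2821 0.032 ]
lipR [0.5982 0.139  0.032 ]
ledgeboardL [0.6114 0.2813 0.02  ]
ledgeboardR [0.6178 0.142  0.02  ]
boardtopL [0.6292 0.2842 0.077 ]
boardtopR [0.6359 0.1421 0.077 ]
baseFL [0.563  0.2873 0.    ]
baseFR [0.5704 0.1438 0.    ]
```

```bash
python3 - <<'E'
import cv2
a=cv2.imread("pics/scene0.png")[250:335,335:435]; cv2.imwrite("pics/stscene.png",cv2.resize(a,None,fx=7,fy=7,interpolation=cv2.INTER_CUBIC))
E
```

```text
(no output)
```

View pics/stscene.png

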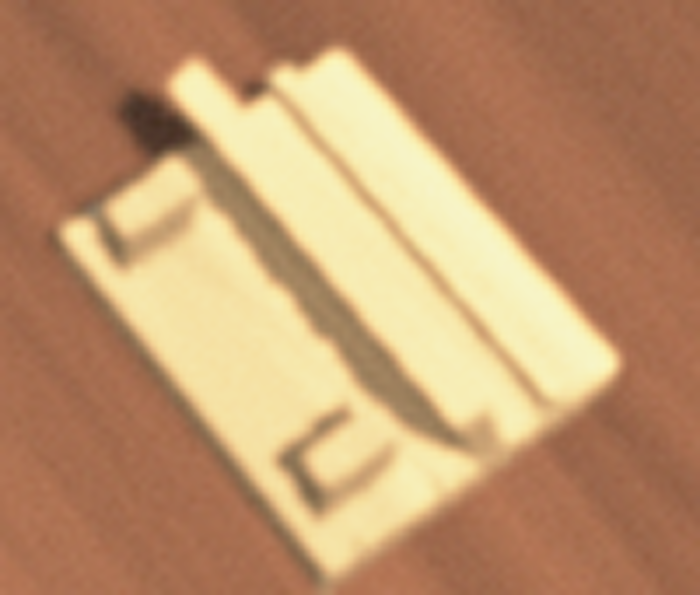

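The rack fit agrees across both cameras, to under about 1 px. The predicted pad2 at (348.8,271.2) and the sweep's top ends match the picture. Next I'll check the stand in the scene view and test reachability.

```bash
cat >> h.py <<'E'
from scipy.spatial.transform import Rotation as Ro
RACK=[.6251,-.1887,.0535]; STAND=[.6068,.2115,.049]
def quat(yj,zt):
    z=np.array(zt,float);z/=np.linalg.norm(z);y=np.array(yj,float);y-=z*(y@z);y/=np.linalg.norm(y)
    return Ro.from_matrix(np.column_stack([np.cross(y,z),y,z])).as_quat()
def qrack(s): a=RACK[2];return quat([-s*np.sin(a),s*np.cos(a),0],[0,0,-1])
def qstand(s,t): # tilted t: plate top to +x of stand
    a=STAND[2];ex=np.array([np.cos(a),np.sin(a),0]);z=-(np.sin(t)*ex+np.array([0,0,np.cos(t)]))
    return quat(s*ex,z)
E
python3 - <<'E'
from h import *
from bench import *
for l in([-.016,.07,.0],[-.016,-.07,0],[-.012,.07,.032],[-.012,-.07,.032],[.0263,.07,.0771],[.0263,-.07,.0771],[.008,.07,.02]):
    q=proj("scene",w(STAND,l))[0]; print(l,q.round(1),"crop",((q-[335,250]+.4)*7).round(),"top crop",((proj("top",w(STAND,l))[0]-[130,150]+.4)*5).round())
print(Ro.from_quat(read_tcp_rot()).as_matrix().round(3).tolist(),read_ft_force(),read_eef_pos(),read_time_s())
f=lambda x:None if x is None else np.round(x,2).tolist()
for s in(1,-1):
    print(s,"press",f(inverse_kinematics(w(RACK,[-.161,.06,.03])[0].tolist(),qrack(s).tolist())),"grasp",f(inverse_kinematics(w(RACK,[0,.06,.25])[0].tolist(),qrack(s).tolist())))
    print("place",f(inverse_kinematics(w(STAND,[.03,0,.11])[0].tolist(),qstand(s,.34).tolist())),f(inverse_kinematics(w(STAND,[.03,0,.25])[0].tolist(),qstand(s,.34).tolist())))
print(read_time_s())
E
```

```text
[-0.016, 0.07, 0.0] [413.1 310.8] crop [550. 428.] top crop [137. 367.]
[-0.016, -0.07, 0] [374.5 265. ] crop [279. 108.] top crop [453. 346.]
[-0.012, 0.07, 0.032] [414. 306.] crop [556. 395.] top crop [109. 351.]
[-0.012, -0.07, 0.032] [374.3 259.3] crop [278.  68.] top crop [435. 330.]
[0.0263, 0.07, 0.0771] [403.4 307.1] crop [481. 403.] top crop [ 65. 249.]
[0.0263, -0.07, 0.0771] [362.4 257.9] crop [194.  58.] top crop [406. 227.]
[0.008, 0.07, 0.02] [406.2 313.1] crop [501. 445.] top crop [119. 308.]
[[0.899, 0.438, 0.0], [0.438, -0.899, 0.0], [0.0, -0.0, -1.0]] [0.57349131 0.39936848 0.66416471] [ 0.28496515 -0.58419344  0.25026617] 2.1
1 press [0.68, 0.46, -0.54, 2.11, 0.38, 0.66, 1.51] grasp [0.59, 0.42, -0.58, 1.61, 0.24, 1.19, 1.58]
place [0.07, 0.86, -0.68, 1.34, 0.36, 1.42, -0.56] [0.06, 0.72, -0.68, 1.24, 0.27, 1.62, -0.53]
-1 press [0.38, 0.41, -0.2, 2.13, 0.14, 0.61, -1.43] grasp [0.32, 0.37, -0.23, 1.63, 0.09, 1.16, -1.45]
place [0.32, 1.15, -1.26, 1.32, 0.83, 1.63, 2.31] [0.3, 0.97, -1.25, 1.23, 0.67, 1.77, 2.36]
2.1
```

```bash
python3 - <<'E'
from h import *
from bench import *
q=qrack(-1).tolist()
move_gripper(0.0,30); print("gap",read_finger_gap())
p=lambda th,dz: w(RACK,[-.072-.09*np.cos(.63-th),.06,.013+.09*np.sin(.63-th)+.019+dz])[0].tolist()
move_ptp(p(0,.08),q); print(read_time_s(),read_ft_force().round(1)); f0=read_ft_force()[2]
movel(p(0,.012),q,.12)
dz=.012
while dz>-.012:
    dz-=.002; movel(p(0,dz),q,.03); F=read_ft_force()[2]-f0
    if F>2.5: break
print("contact dz",dz,F,read_time_s(),read_eef_pos().round(4))
th=0
log=[]
while th<.56:
    th+=.04; movel(p(th,dz),q,.04); F=read_ft_force()-[0,0,f0]; log.append((round(th,2),F.round(1).tolist()))
    if F[2]>22: break
print(log,read_eef_pos().round(4),p(th,dz),read_time_s())
im=read_camera("top"); cv2.imwrite("pics/top1.png",im[:,:,::-1])
im=read_camera("scene"); cv2.imwrite("pics/scene1.png",cv2.resize(im[90:220,220:380,::-1],None,fx=4.5,fy=4.5,interpolation=cv2.INTER_CUBIC))
E
```

```text
gap -0.00031250531048919374
4.6667 [-0.4 -0.2  0.3]
contact dz 0.0 3.8845732167115155 6.8833 [ 0.4772 -0.1366  0.0852]
[(0.04, [-0.5, 1.1, 4.7]), (0.08, [-1.0, 0.8, 6.5]), (0.12, [-1.9, 0.5, 6.0]), (0.16, [-0.8, 0.4, 5.3]), (0.2, [-2.0, 0.3, 5.2]), (0.24, [-1.1, 1.2, 5.3]), (0.28, [-0.8, -0.6, 5.0]), (0.32, [-1.0, -0.1, 5.0]), (0.36, [-1.3, 0.2, 6.3]), (0.4, [-2.2, 0.4, 7.4]), (0.44, [-2.5, 1.5, 6.5]), (0.48, [-2.4, 0.4, 6.4]), (0.52, [-1.5, 0.5, 6.6]), (0.56, [-4.6, 1.3, 14.0]), (0.6, [-11.7, 3.9, 37.8])] [ 0.4611 -0.1376  0.0392] [0.4601637570608833, -0.1374465475382085, 0.034699595018224616] 10.6333
```

View pics/scene1.png

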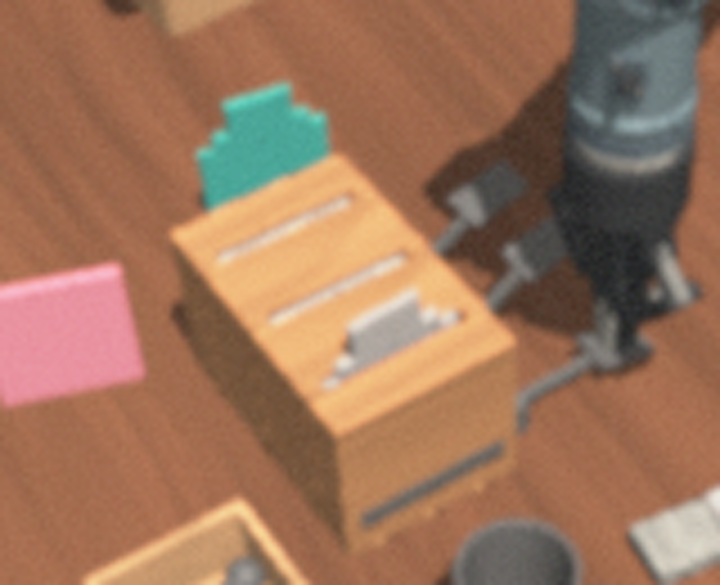

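View pics/top1.png

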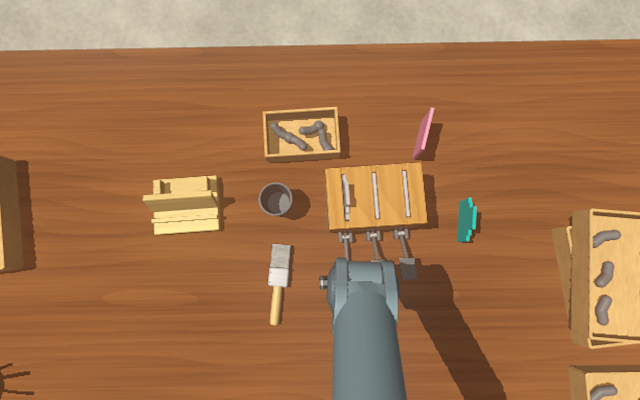

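The sweep is up, with its stepped end standing clear of the slot in the scene crop at (390,330). The reaction rose at the stop, and I held no further. I'll back off and check that it stays up.

```bash
python3 - <<'E'
from h import *
from bench import *
q=qrack(-1).tolist()
x,y,z=read_eef_pos()
movel([x-.0,y,.15],q,.2)
move_gripper(.045)
movel(w(RACK,[-.13,.06,.235])[0].tolist(),q,.25)
print(read_time_s(),read_ft_force().round(1))
for c in("top","scene"):
    im=read_camera(c); cv2.imwrite(f"pics/{c}2.png",im[:,:,::-1])
    print(c,proj(c,w(RACK,[[-.0225,.06,.149],[.0225,.06,.149]])).round(1).tolist())
    b=[160,330] if c=="top" else [100,270]
    cv2.imwrite(f"pics/{c}2c.png",cv2.resize(im[b[0]:b[0]+90,b[1]:b[1]+100,::-1],None,fx=6,fy=6,interpolation=cv2.INTER_CUBIC))
E
```

```text
12.4667 [-0.4  0.7 -0.5]
top [[346.4, 206.6], [344.6, 182.9]]
scene [[314.3, 154.2], [299.0, 161.9]]
```

View pics/top2c.png

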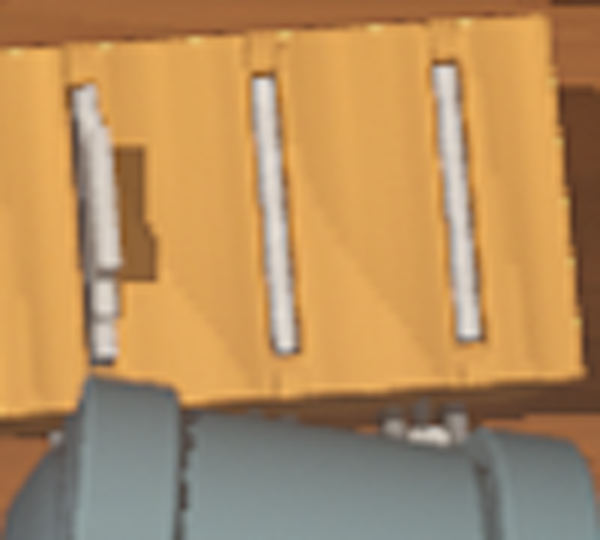

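View pics/scene2c.png

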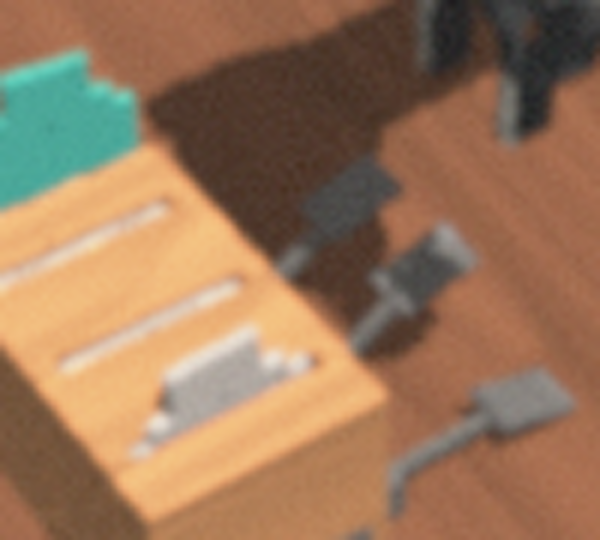

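```bash
python3 - <<'E'
from h import *
o={"top":[(348.3-.4,203.8-.4),(346.-.4,180.6-.4)],"scene":[(312.7-.4,155.2-.4),(297.6-.4,162.3-.4)]}
for i,l in enumerate(([-.0225,.06,.149],[.0225,.06,.149])):
    f=lambda X:np.concatenate([proj(c,X)[0]-o[c][i] for c in o])
    r=least_squares(f,w(RACK,l)[0]); print(w(RACK,l)[0].round(4),r.x.round(4),f(r.x).round(1))
E
```

```text
[ 0.5994 -0.13    0.149 ] [ 0.605  -0.1326  0.1479] [-0.2  0.3 -0.4 -0.1]
[ 0.6444 -0.1276  0.149 ] [ 0.6491 -0.1294  0.1501] [-0.1  0.2 -0.3 -0. ]
```

The sweep stays up by itself, with its top at z≈0.149 as expected, leaning about 2 mm toward -y. I'll grasp it at the measured centre.

```bash
python3 - <<'E'
from h import *
from bench import *
q=qrack(-1).tolist()
f0=read_ft_force()
movel([.626,-.1306,.21],q,.25)
movel([.626,-.1306,.142],q,.1)
print("F",(read_ft_force()-f0).round(1))
move_gripper(0,60)
print("gap",read_finger_gap(),"F",(read_ft_force()-f0).round(1),read_time_s())
for z in(.147,.16,.18,.2,.225,.25):
    movel([.626,-.1306,z],q,.08); F=read_ft_force()-f0
    print(z,F.round(1),round(read_finger_gap(),4))
    if abs(F).max()>25: break
print(read_time_s())
for c in("top","scene"):
    im=read_camera(c); cv2.imwrite(f"pics/{c}3.png",im[:,:,::-1])
E
```

```text
F [-0.7  0.2  0.1]
gap 0.004679217785925589 F [-0.2  1.1  3.2] 14.525
0.147 [ 1.4 -0.7 -3.3] 0.0051
0.16 [-0.3  0.2 -3.7] 0.0052
0.18 [-0.9 -0.7 -2.9] 0.0045
0.2 [ 1.2 -0.8 -3.7] 0.005
0.225 [-0.  -0.  -4.1] 0.0048
0.25 [-0.1 -0.1 -2.7] 0.0047
16.825
```

View pics/scene3.png

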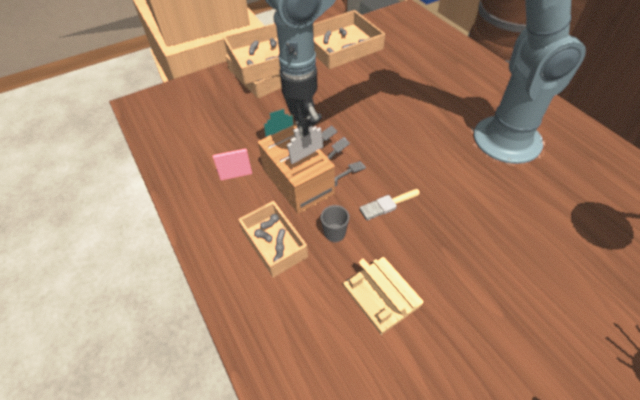

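```bash
cat >> h.py <<'E'
D=.088;T=.34
def tcp(fx,fz,fy=0,t=T): return w(STAND,[fx+D*np.sin(t),fy,fz+D*np.cos(t)])[0].tolist()
E
python3 - <<'E'
from h import *
from bench import *
q=qstand(1,T).tolist()
move_ptp(tcp(-.001,.17),q); print(read_time_s(),read_finger_gap(),read_eef_pos().round(3))
movel(tcp(-.001,.075),q,.2)
print(read_time_s(),"F",read_ft_force().round(1))
for c in("top","scene"):
    im=read_camera(c)
    b=[120,120] if c=="top" else [220,320]
    cv2.imwrite(f"pics/{c}4c.png",cv2.resize(im[b[0]:b[0]+130,b[1]:b[1]+150,::-1],None,fx=4.5,fy=4.5,interpolation=cv2.INTER_CUBIC))
    # predicted foot corners
    print(c,[((proj(c,w(STAND,[-.001,y,.075]))[0]-[b[1],b[0]])*4.5).round() for y in(.045,-.045)])
E
```

```text
18.2167 0.004769313733911407 [0.636 0.21  0.253]
18.8417 F [ 0.3 -0.1 -3.4]
top [array([160., 414.]), array([357., 401.])]
scene [array([384., 321.]), array([265., 182.])]
```

View pics/top4c.png

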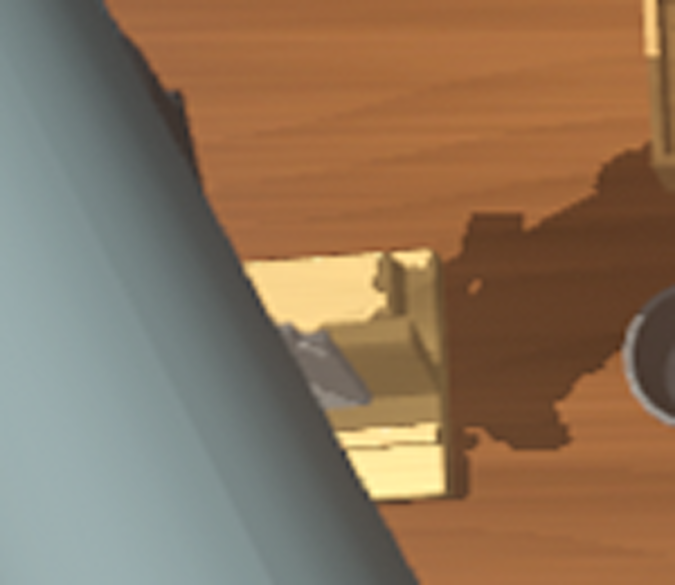

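View pics/scene4c.png

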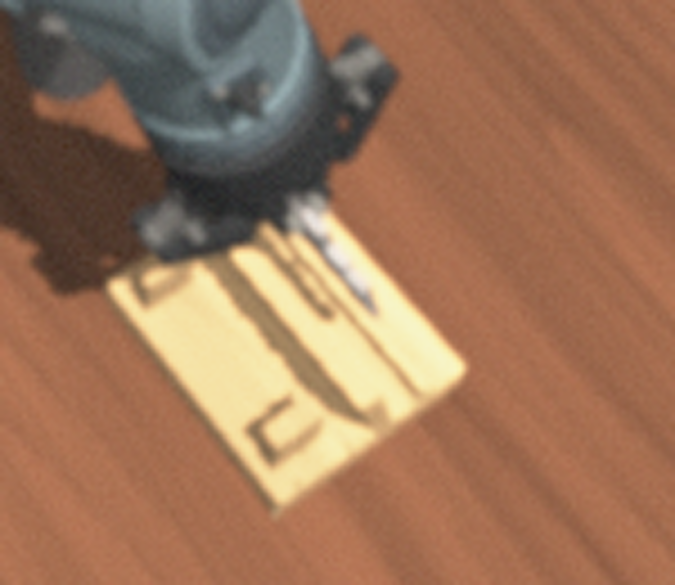

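The foot corners sit about 5 mm toward -y of where they were predicted. In the top crop the corner is at (372,405) against a predicted (357,401). I'll shift by +5 mm in y and lower it under force watch.

```bash
python3 - <<'E'
from h import *
from bench import *
q=qstand(1,T).tolist(); fy=.005
movel(tcp(-.001,.072,fy),q,.1); pause(.2); f0=read_ft_force()
movel(tcp(-.001,.036,fy),q,.08)
a=STAND[2]
def F():
    d=np.mean([read_ft_force() for _ in range(3)],0)-f0; return np.array([d[0]*np.cos(a)+d[1]*np.sin(a),d[2]])
z=.036;ok=True
while z>.0255:
    z-=.002; movel(tcp(-.001,z,fy),q,.03); f=F(); print("down",round(z,4),f.round(1))
    if f[1]>3: ok=False;break
x=-.001
while ok and x<.0025:
    x+=.001; movel(tcp(x,z,fy),q,.02); f=F(); print("x",round(x,4),f.round(1))
    if f[0]<-3: break
while ok and z>.016:
    z-=.001; movel(tcp(x,z,fy),q,.015); f=F(); print("z",round(z,4),f.round(1))
    if f[1]>2.5: break
print(read_time_s(),read_eef_pos().round(4),read_finger_gap())
for c in("top","scene"):
    im=read_camera(c)
    b=[120,120] if c=="top" else [220,320]
    cv2.imwrite(f"pics/{c}5c.png",cv2.resize(im[b[0]:b[0]+130,b[1]:b[1]+150,::-1],None,fx=4.5,fy=4.5,interpolation=cv2.INTER_CUBIC))
E
```

```text
down 0.034 [0.2 0.3]
down 0.032 [0.3 1.4]
down 0.03 [0.7 0.8]
down 0.028 [0.2 1.2]
down 0.026 [ 0.2 -0.1]
down 0.024 [-0.3  2.8]
x 0.0 [-0.4  4. ]
x 0.001 [-1.8  5.9]
x 0.002 [-2.6  5.4]
x 0.003 [-3.8  6.9]
z 0.023 [-3.2 10.1]
22.7417 [0.6389 0.2183 0.1068] 0.0049139040734830775
```

View pics/top5c.png

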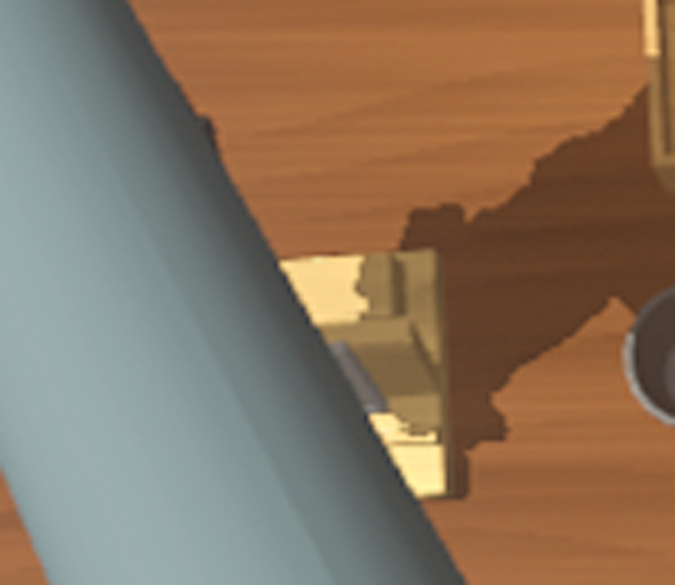

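View pics/scene5c.png

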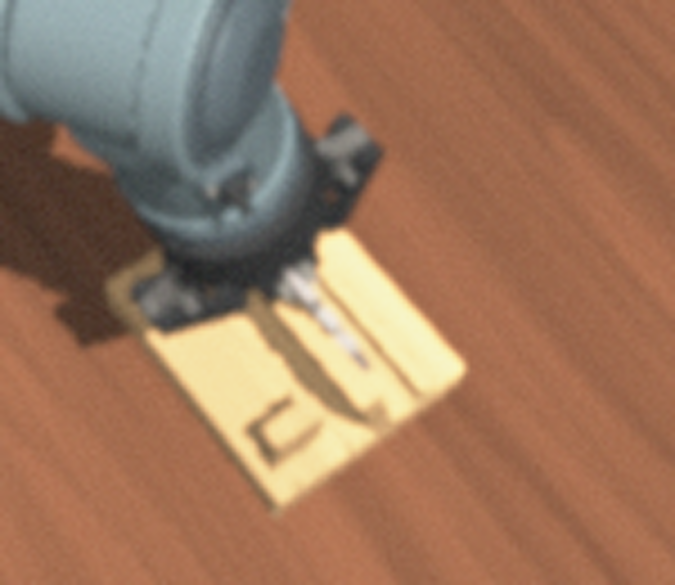

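```bash
python3 - <<'E'
from h import *
from bench import *
q=qstand(1,T).tolist(); fy=.005
print([(x,y,((proj("scene",w(STAND,[x,y,.021]))[0]-[320,220])*4.5).round(),((proj("top",w(STAND,[x,y,.021]))[0]-[120,120])*4.5).round()) for x in(-.012,.003) for y in(.045,-.045)])
movel(tcp(.003,.0243,fy),q,.02); pause(.2); print(read_ft_force().round(1))
for g in(.008,.012,.018,.03): move_gripper(g)
pause(.3); print("F",read_ft_force().round(1),read_finger_gap(),read_time_s())
im=read_camera("scene")
cv2.imwrite("pics/scene6c.png",cv2.resize(im[220:350,320:470,::-1],None,fx=4.5,fy=4.5,interpolation=cv2.INTER_CUBIC))
E
```

```text
[(-0.012, 0.045, array([386., 356.]), array([202., 448.])), (-0.012, -0.045, array([272., 222.]), array([388., 436.])), (0.003, 0.045, array([363., 372.]), array([201., 417.])), (0.003, -0.045, array([249., 237.]), array([387., 405.]))]
[-2.7  0.5  2.4]
F [-0.9 -0.4  1. ] 0.030118942644402326 24.5333
```

View pics/scene6c.png

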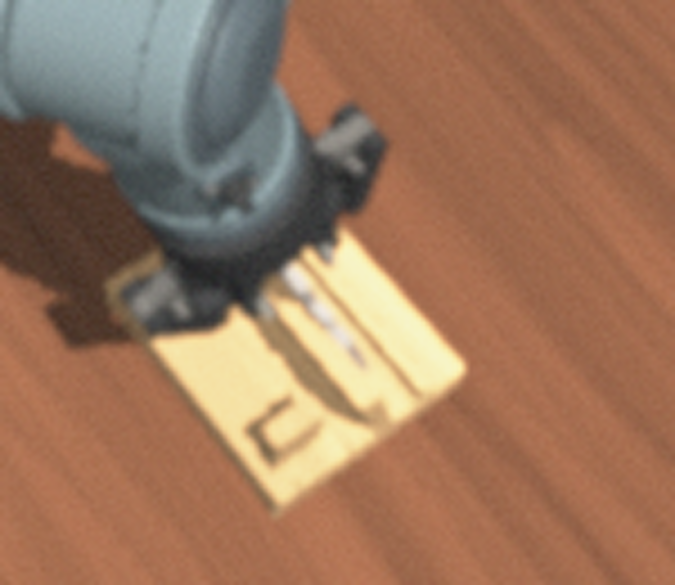

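The plate is standing between the open fingers, with its foot corner at about (365,365), as predicted. I'll retreat along the tool axis and check.

```bash
python3 - <<'E'
from h import *
from bench import *
q=read_tcp_rot().tolist(); z=Ro.from_quat(q).as_matrix()[:,2]; p=read_eef_pos()
movel((p-z*.05).tolist(),q,.08)
movel((p-z*.12).tolist(),q,.2)
p=read_eef_pos(); move_ptp([.45,-.05,.33],qrack(-1).tolist())
print(read_time_s())
for c in("top","scene"):
    im=read_camera(c); cv2.imwrite(f"pics/{c}7.png",im[:,:,::-1])
    b=[140,120] if c=="top" else [230,330]
    cv2.imwrite(f"pics/{c}7c.png",cv2.resize(im[b[0]:b[0]+110,b[1]:b[1]+120,::-1],None,fx=5,fy=5,interpolation=cv2.INTER_CUBIC))
    # flush model corners
    a=.33
    for y in(.045,-.045,.0225,-.0225):
        h=.0 if abs(y)>.03 else .095
        print(c,y,h,((proj(c,w(STAND,[.003+h*np.sin(a),y,.021+h*np.cos(a)]))[0]-[b[1],b[0]]+.4)*5).round())
E
```

```text
27.2417
top 0.045 0.0 [226. 365.]
top -0.045 0.0 [433. 352.]
top 0.0225 0.095 [201. 261.]
top -0.0225 0.095 [314. 254.]
scene 0.045 0.0 [355. 366.]
scene -0.045 0.0 [229. 215.]
scene 0.0225 0.095 [290. 273.]
scene -0.0225 0.095 [222. 192.]
```

View pics/top7c.png

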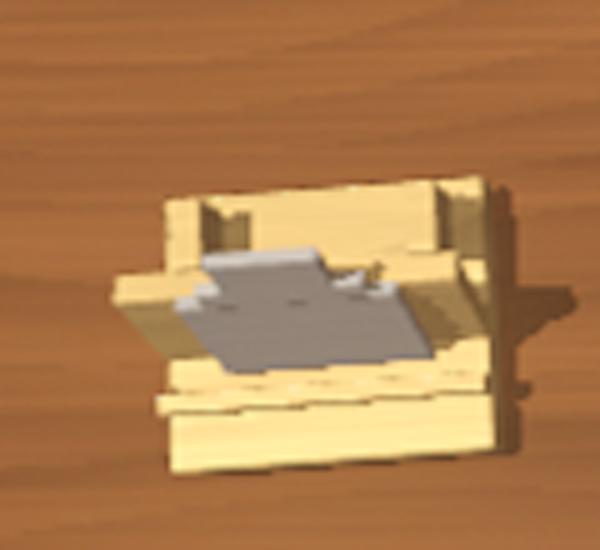

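View pics/scene7c.png

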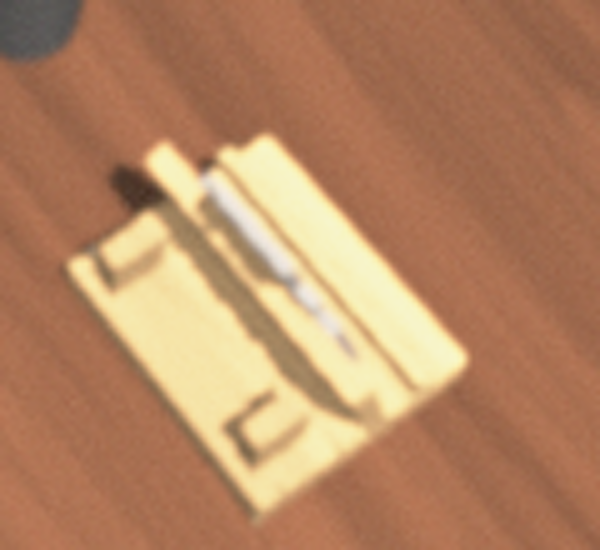

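View pics/top7.png

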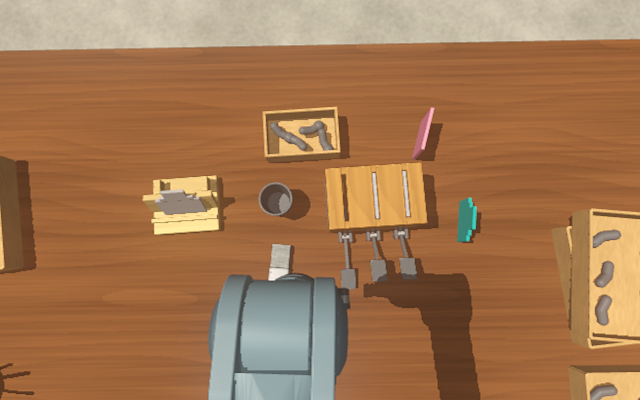

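The sweep leans on the board with its foot behind the lip. The bottom corners are at top-crop (235,372) and (433,355), close to the prediction of (226,365) and (433,352). The blanks, tray, pot and look-alikes are unchanged, and the visible part of the brush is too.

```bash
python3 - <<'E'
from bench import *
print(read_ft_force().round(1),read_time_s()); print(sign_off())
E
```

```text
[-0.1  0.7  0. ] 27.3417
the job is handed in; nothing more can be done
None
```

The sweep plate is in the leaning stand, narrow end up, and the job was handed in at about 27 s of the 54 s allowed. The hand-in gives no verdict, so the checks below are my own.

- **Lifting:** I pressed the lever of the slot at rack y = +60 mm (pad2) with closed fingers. It took about 5–7 N on the way down. My last step ran onto the stop and peaked at about 38 N, which was firmer than I intended. The plate stayed up by itself once I backed off.
- **Moving:** I took the plate by its top edge and drew it straight up out of the slot. Before lowering it I corrected about 5 mm of sideways offset.
- **Placing:** The foot touched the ledge 2–3 mm higher than I had predicted. The downward force reached about 10 N, and I eased off before letting go.

In the last pictures the foot is behind the lip and centred to within about 2 mm. The face leans on the sloping back board and the fingers are clear. The two square plates, the tray, the pot and the look-alikes are where they were. The arm hid most of the brush in the last top view; the part that showed had not moved.

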